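# Clear the stacked freezer tubs off the hob onto their drip coasters

## Task

The freezer tubs were put down in two stacks on the cold hob, which is needed for cooking. Clear it: take the stacks apart and, to thaw, stand each tub upright on the drip coaster of its own lid's colour, flat on the coaster's floor inside the rim. Set the tubs down gently without dropping any, and leave the salt shaker and the spice jar where they are.

Things in the scene. Friction and masses are not known exactly. Their poses are not given: they have to be found in the camera images.
- tub_red_center (a point): Centre (half-way up) of the large round freezer tub with the red lid: white body, red top, 60 mm in diameter, 52 mm high, about 0.15 kg. At the start it stands on the flat black glass of the hob (6.5 mm above the worktop) with one of the small tubs on top of it (the tub's own lid shows as a ring round that one). Straight-sided to the touch, so it can be gripped across its diameter from any side; z is its upright axis.
- tub_blue_center (a point): Centre (half-way up) of the large round freezer tub with the blue lid: white body, blue top, 60 mm in diameter, 52 mm high, about 0.15 kg. At the start it stands on the flat black glass of the hob (6.5 mm above the worktop) with one of the small tubs on top of it (the tub's own lid shows as a ring round that one). Straight-sided to the touch, so it can be gripped across its diameter from any side; z is its upright axis.
- tub_green_center (a point): Centre (half-way up) of the small round freezer tub with the green lid: white body, green top, 50 mm in diameter, 44 mm high, about 0.09 kg. At the start it stands on the lid of one of the two large tubs. Straight-sided to the touch, so it can be gripped across its diameter from any side; z is its upright axis.
- tub_yellow_center (a point): Centre (half-way up) of the small round freezer tub with the yellow lid: white body, yellow top, 50 mm in diameter, 44 mm high, about 0.09 kg. At the start it stands on the lid of one of the two large tubs. Straight-sided to the touch, so it can be gripped across its diameter from any side; z is its upright axis.
- coaster_red: Red round drip coaster, fixed on the worktop: 92 mm in diameter, a flat floor 3 mm thick and 80 mm across inside a raised rim 6 mm wide whose top is 7 mm above the worktop. Place of the large tub with the red lid. Origin at the centre of its underside, on the worktop; z up.
- coaster_blue: Blue round drip coaster, fixed on the worktop: 92 mm in diameter, a flat floor 3 mm thick and 80 mm across inside a raised rim 6 mm wide whose top is 7 mm above the worktop. Place of the large tub with the blue lid. Origin at the centre of its underside, on the worktop; z up.
- coaster_green: Green round drip coaster, fixed on the worktop: 92 mm in diameter, a flat floor 3 mm thick and 80 mm across inside a raised rim 6 mm wide whose top is 7 mm above the worktop. Place of the small tub with the green lid. Origin at the centre of its underside, on the worktop; z up.
- coaster_yellow: Yellow round drip coaster, fixed on the worktop: 92 mm in diameter, a flat floor 3 mm thick and 80 mm across inside a raised rim 6 mm wide whose top is 7 mm above the worktop. Place of the small tub with the yellow lid. Origin at the centre of its underside, on the worktop; z up.
- salt_center (a point): Centre (half-way up) of a loose salt shaker, grey and clear, 44 mm in diameter, 90 mm high, standing upright on the worktop; a bystander to be left alone.
- spice_center (a point): Centre (half-way up) of a loose spice jar with a black cap, 41 mm in diameter, 105 mm high, standing upright on the worktop; a bystander to be left alone.
Things that resemble listed ones, but are neither listed nor needed, are in the scene too. Of the things shaped like the coaster_red, the red one is meant.

How it is judged (in metres and radians):
At the end, for the whole second after the job is handed in: Each of the four tubs stands upright (within 0.06 rad) and at rest on the floor of the coaster of its lid's colour, inside the rim: centre within 11 mm (large tubs) or 16 mm (small tubs) of the coaster's centre, height within 3 mm (horizontal distance between tub_red_center and coaster_red below 0.011 m and z of tub_red_center in the frame of coaster_red between 0.026 and 0.032 m and angle between each of tub_red_center, tub_blue_center, tub_green_center, tub_yellow_center's own z axis and vertical below 0.06 rad and linear speed of each of tub_red, tub_blue, tub_green, tub_yellow below 0.02 m/s and horizontal distance between tub_blue_center and coaster_blue below 0.011 m and z of tub_blue_center in the frame of coaster_blue between 0.026 and 0.032 m and horizontal distance between tub_green_center and coaster_green below 0.016 m and z of tub_green_center in the frame of coaster_green between 0.022 and 0.028 m and horizontal distance between tub_yellow_center and coaster_yellow below 0.016 m and z of tub_yellow_center in the frame of coaster_yellow between 0.022 and 0.028 m); the robot touches nothing.
It fails at once if a tub is dropped (it falls freely, faster than 0.7 m/s) ((contact force between the fingers and tub_red below 0.05 N and linear speed of tub_red above 0.7 m/s) or (contact force between the fingers and tub_blue below 0.05 N and linear speed of tub_blue above 0.7 m/s) or (contact force between the fingers and tub_green below 0.05 N and linear speed of tub_green above 0.7 m/s) or (contact force between the fingers and tub_yellow below 0.05 N and linear speed of tub_yellow above 0.7 m/s)).
It fails at once if the salt shaker is pushed more than 30 mm away or tipped over (distance of salt_center from where it was at the start of the episode above 0.03 m or angle between salt_center's own z axis and vertical above 0.5 rad).
It fails at once if the spice jar is pushed more than 30 mm away or tipped over (distance of spice_center from where it was at the start of the episode above 0.03 m or angle between spice_center's own z axis and vertical above 0.5 rad).
It also fails if it takes over 99 s, if anything falls off the work surface, if the arm or the gripper's body presses on something with over 40 N, if the wrist force passes 120 N, or if a joint passes its speed limit or range.

## Robot

A 6-joint arm with a two-finger parallel gripper is mounted at the origin on a cart in front of the work surface, level with it; the furniture and walls round the work are solid. World frame = base frame: x ahead of the robot, y to its left, z up, the work surface at z = 0. Lengths are in m, angles in degrees, forces in N, time in s.
With the tool pointing down it reaches from about 0.3 to 0.75 m from the base axis. Payload 8.5 kg.
Tool frame: the origin (TCP) lies on the centre line of the jaws, within the pads' length; the fingertips stand 19 mm ahead of it and the grasp point (between the pads) is the TCP (env.tcp_to_tips is the z of the fingertips in the tool frame, in m); z points along the fingers, y is the line along which they close (so a half turn about z gives the same grasp; the last joint's range is limited). The gripper opens to 85 mm and grips with 20 to 120 N. Pads are 22 mm wide; open, the fingers measure 114 mm over their backs; the gripper's body (76 mm by 85 mm) begins 54 mm behind the grasp point. The pads swing forward as they close: fully open they stand 13 mm farther back than shut.
Start: joints at [59.742, 21.807, 74.336, -0, 83.858, -12.336], TCP at [0.169, 0.523, 0.25] pointing down, gripper open.
Joint ranges: [-178.18, 178.18], [-50.72, 133.34], [12.68, 142.11], [-81.47, 261.47], [9.98, 163.14], [-165.26, 165.26]. Speed limits (degrees/s): [136.94, 136.94, 180, 180, 180, 180].

## Interface

Orientations are given as a 3x3 rotation matrix whose columns are the frame's x, y, z axes.
In Python, from rig import env gives the robot as it stands.
- The arm moves only by the tool servo_tool, never from a script. Its argument "steps" is a list of rows, each an object of numbers: "tx", "ty", "tz": the shift along the world's x, y, z in cm; "yaw": the turn about the world's z in degrees; "claw": the finger opening in cm, from 0 to 8.54. In form: [{"tx": .., "ty": .., "tz": .., "yaw": .., "claw": ..}, ...]. A call has 1 to 20 rows; each row shifts and turns the commanded pose from where the row before left it; what a row does not reach is not made up. A row lasts 1/10 s, in which the tool goes at most 50 mm and 8.59 degrees, less where a joint would pass 70% of its speed; a pose out of reach is approached as far as the arm can. A call with a gripper value outside its range is refused whole. The fingers move at their own pace and stop on an object; "newtons" is the grip in N (left out, the last holds). Time passes only in rows, so rows that do not move let the fingers close. It gives the time, the measured TCP pose, the force, the opening and the grip force at its end, in the units of the state.
- env.observe(): the state, without advancing time (a new reading comes with each control period).
- env.get_image(name): name is "scene" or "top" or "wrist"; returns (picture, depth): 384x512x3 uint8, red, green, blue; 384x512 float32, m along the optical axis (not along the pixel's ray), 0 where there is no reading.
- env.camera_model(name): a dict with "fovy" (degrees; the focal length in pixels is half the picture's height over the tangent of half this angle, whatever the lens; pixels are square), "cx", "cy" (the principal point, pixels), "dist_coeffs" ([k1, k2, p1, p2, k3] as OpenCV has them; the pictures are not rectified), "T" (4x4, takes a point from camera to world coordinates). Camera axes: x right, y down, z forward; pixel columns grow to the right and rows downward; lengths in m; the calibration is good to about 2 mm. A picture is of the moment at which its call begins: read the wrist's pose just before it. camera_model takes no time and is no camera call; for the wrist camera it gives the pose at the moment of the call.
- env.close_job(): hands the job in; it is judged then, once.
The state is a dict: "time_s": time; "q": joint angles; "qvel": joint speeds; "joint_efforts": joint torques, N m; "position": TCP position; "tool_rot": TCP orientation; "ft_force": force on the tool from outside, world axes, zero at the start; "wrist_torque": the same for the moment, N m; "grip_width": finger opening in m; "gripper_force": force on a finger pad.
Only numpy, scipy, OpenCV 4.12 (cv2) and the standard library are available. Lean on these libraries where they do the work, as an engineer would, in place of code of your own. Each camera call takes 0.05 s, during which the arm holds its last target. There are 200 camera calls.

## Working session

There is one attempt and no reset: what is moved stays moved. The work goes in short steps, Python scripts to look and compute and a tool call to move; the robot and the scene stay as the last step left them, time stands still between calls to the robot, and variables do not carry over. Pictures are saved under pics/ and viewed, at most 14 in all, crops included, and the job is handed in when it is done.

Besides the shell and the picture viewer there is one more tool, called after "Request:" as name([rows], argument=value, ...), one row to a line, values as JSON. servo_tool: Moves the arm, as the interface text tells. Its arguments: {"type":"object","properties":{"steps":{"type":"array"},"newtons":{"type":"number"}},"required":["steps"]}

```bash
mkdir -p pics
cat > h.py <<'E'
import numpy as np, cv2
from rig import env
def K(m,h=384):
    f=h/2/np.tan(np.radians(m["fovy"])/2); return np.array([[f,0,m["cx"]],[0,f,m["cy"]],[0,0,1.]])
def cloud(name):
    m=env.camera_model(name); im,d=env.get_image(name)
    h,w=d.shape; uv=np.stack(np.meshgrid(np.arange(w),np.arange(h)),-1).reshape(-1,1,2).astype(float)
    n=cv2.undistortPoints(uv,K(m),np.array(m["dist_coeffs"])).reshape(h,w,2)
    p=np.dstack([n*d[...,None],d])@m["T"][:3,:3].T+m["T"][:3,3]
    return im,d,p
E
python3 - <<'E'
from h import *
ims=[]
for n in("top","scene"):
    im,d,p=cloud(n); cv2.imwrite(f"pics/{n}0.png",im[...,::-1]); np.savez(f"{n}0.npz",im=im,d=d,p=p)
    m=env.camera_model(n); print(n,m["fovy"],m["dist_coeffs"],np.round(m["T"],3).tolist())
s=env.observe(); print(s["time_s"],s["position"],np.round(s["tool_rot"],3).tolist(),s["ft_force"])
E
```

```text
top 55.25137596448082 [-0.0736444  0.         0.         0.         0.       ] [[-0.013, -0.988, 0.156, 0.302], [-1.0, 0.009, -0.023, 0.186], [0.021, -0.156, -0.987, 1.313], [0.0, 0.0, 0.0, 1.0]]
scene 43.60848058321313 [0.02531587 0.         0.         0.         0.        ] [[0.407, -0.687, 0.602, -0.348], [-0.913, -0.301, 0.274, -0.243], [-0.007, -0.661, -0.75, 1.169], [0.0, 0.0, 0.0, 1.0]]
0.1 [0.16912366 0.52310007 0.24977809] [[-0.951, 0.308, -0.001], [0.308, 0.951, -0.001], [0.0, -0.001, -1.0]] [-1.07503553 -0.11428963  0.53592919]
```

View pics/top0.png

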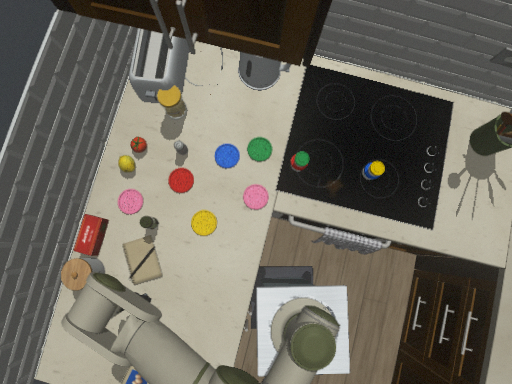

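View pics/scene0.png

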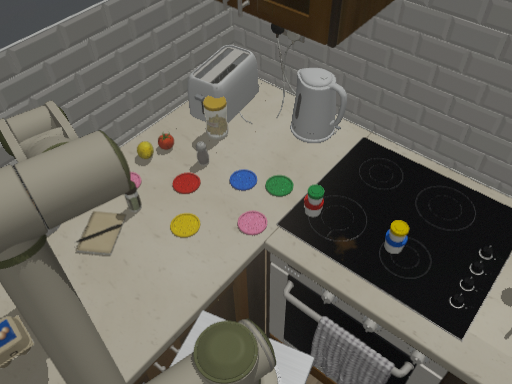

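The top view shows green on red at (302,160) and yellow on blue at (375,170). The coasters are blue (227,156), green (260,149), red (181,180) and yellow (204,223), and the two pink discs are decoys. The salt shaker (180,147) and spice jar (148,222) are near the red coaster.

```bash
cat > m.py <<'E'
from h import *
def circ(p,msk):
    """enclosing-circle centre+diameter of masked points in xy"""
    q=p[msk][:,:2].astype(np.float32); (c,r)=cv2.minEnclosingCircle(q); return np.r_[c,2*r,np.median(p[msk][:,2]),q.mean(0),len(q)]
def hsv(im): return cv2.cvtColor(im,cv2.COLOR_RGB2HSV).astype(int)
def colmask(im,c):
    H,S,V=np.moveaxis(hsv(im),-1,0)
    h={"red":(H<6)|(H>174),"yellow":(H>20)&(H<34),"green":(H>50)&(H<85),"blue":(H>100)&(H<128)}[c]
    return h&(S>130)&(V>40)
E
python3 - <<'E'
from m import *
np.set_printoptions(precision=4,suppress=True)
px={"top":dict(red=(181,180),blue=(227,156),green=(260,149),yellow=(204,223)),"scene":dict(red=(186,183),blue=(243,180),green=(279,186),yellow=(185,226))}
tb={"top":dict(red=(302,160),blue=(375,170),green=(302,160),yellow=(375,170)),"scene":dict(red=(315,199),blue=(397,238),green=(315,199),yellow=(397,238))}
for n in px:
    z=np.load(n+"0.npz"); im,p,d=z["im"],z["p"],z["d"]
    V,U=np.mgrid[:384,:512]
    for c in px[n]:
        near=lambda a,r:(np.hypot(U-a[0],V-a[1])<r)&(d>0)
        m=colmask(im,c)&near(px[n][c],20)&(np.abs(p[...,2])<.025); print(n,"coaster",c,circ(p,m))
        m=colmask(im,c)&near(tb[n][c],22); print(n,"tub",c,circ(p,m), "maxz",p[m][:,2].max())
        t=m&(p[...,2]>p[m][:,2].max()-.006); print("   top",circ(p,t))
    for nm,a in (dict(salt=(180,147),spice=(148,222),hob=(340,130)) if n=="top" else dict(salt=(202,155),spice=(133,200))).items():
        m=near(a,12); zz=p[m][:,2]; t=m&(p[...,2]>.03); print(n,nm,np.median(zz),zz.max(),p[t][:,:2].mean(0) if t.any() else '')
E
```

```text
top coaster red [  0.5298   0.4287   0.093    0.0044   0.5295   0.4281 482.    ]
top tub red [ 0.5897  0.0025  0.0697  0.0572  0.5751  0.0146 78.    ] maxz 0.06373330600399374
   top [ 0.5824  0.006   0.0568  0.0594  0.5721  0.015  37.    ]
top coaster blue [  0.6194   0.2628   0.0918   0.0042   0.6188   0.2626 458.    ]
top tub blue [ 0.555  -0.2579  0.0731  0.0567  0.5451 -0.2432 82.    ] maxz 0.07540920609345347
   top [ 0.5248 -0.264   0.0002  0.0754  0.5248 -0.264   1.    ]
top coaster green [  0.6428   0.1427   0.0876   0.0039   0.6428   0.143  419.    ]
top tub green [  0.5965  -0.0069   0.0765   0.1017   0.5859   0.0003 170.    ] maxz 0.10823629344914099
   top [ 0.5845 -0.0001  0.0475  0.1037  0.5812  0.0007 71.    ]
top coaster yellow [  0.3754   0.3445   0.0914   0.0041   0.375    0.3444 520.    ]
top tub yellow [  0.5602  -0.2746   0.0953   0.1009   0.5513  -0.2592 184.    ] maxz 0.10816608529955918
   top [ 0.5477 -0.2565  0.0515  0.1033  0.5468 -0.2561 59.    ]
top salt 0.002098100290763183 0.09279430035022451 [0.6332 0.4204]
top spice 0.004561392650465956 0.11148486206
[... 536 characters left out ...]
76  0.0603  0.0579  0.5388 -0.2566 49.    ]
scene coaster green [  0.6447   0.1384   0.0889   0.0022   0.6446   0.1381 402.    ]
scene tub green [  0.587   -0.0011   0.0533   0.0996   0.5838  -0.0029 181.    ] maxz 0.10811972101134204
   top [ 0.5848 -0.0025  0.0483  0.103   0.5835 -0.0016 29.    ]
scene coaster yellow [  0.3788   0.34     0.0933   0.0024   0.3781   0.3402 560.    ]
scene tub yellow [  0.594   -0.2578   0.1402   0.1005   0.5544  -0.2606 265.    ] maxz 0.10646564814963466
   top [  0.5505  -0.2573   0.0535   0.1023   0.5502  -0.2592 133.    ]
scene salt 0.008133611972455546 0.08890830786821957 [0.6339 0.4143]
scene spice 0.028069226126345992 0.6037107465066057 [0.3511 0.4915]
```

Request:
servo_tool([
  {"tx": 1.0,"ty": -1.3,"claw": 7.5},
  {"tx": 2.3,"ty": -2.9},
  {"tx": 2.3,"ty": -2.9},
  {"tx": 2.3,"ty": -2.9},
  {"tx": 2.3,"ty": -2.9},
  {"tx": 2.3,"ty": -2.9},
  {"tx": 2.3,"ty": -2.9},
  {"tx": 2.3,"ty": -2.9},
  {"tx": 2.3,"ty": -2.9},
  {"tx": 2.3,"ty": -2.9},
  {"tx": 2.3,"ty": -2.9},
  {"tx": 2.3,"ty": -2.9},
  {"tx": 2.3,"ty": -2.9},
  {"tx": 2.3,"ty": -2.9},
  {"tx": 2.3,"ty": -2.9},
  {"tx": 2.3,"ty": -2.9},
  {"tx": 2.3,"ty": -2.9},
  {"tx": 2.3,"ty": -2.9},
  {"tx": 1.0,"ty": -1.3},
  {},
], newtons=30)

```text
invalid input at $.steps[0]: expected keys tx, ty, tz, yaw, claw
```

```bash
cat > w.py <<'E'
from m import *
import sys
np.set_printoptions(precision=4,suppress=True)
def look(tag,cols):
    s=env.observe(); im,d,p=cloud("wrist"); cv2.imwrite(f"pics/{tag}.png",im[...,::-1]); np.savez(tag+".npz",im=im,d=d,p=p)
    print("t",s["time_s"],"tcp",s["position"],"w",s["grip_width"],"R",np.round(s["tool_rot"][:2,1],3))
    for c in cols:
        m=colmask(im,c)&(d>.05)
        n,l,st,_=cv2.connectedComponentsWithStats(m.astype(np.uint8))
        for k in range(1,n):
            if st[k,4]>150:
                mm=l==k; zt=np.percentile(p[mm][:,2],90); print(c,"z90 %.4f"%zt,"box",st[k,:4],"all",circ(p,mm)); t=mm&(abs(p[...,2]-zt)<.004)
                print("    top",circ(p,t))
if __name__=="__main__": look(sys.argv[1],sys.argv[2:])
E
python3 w.py w1 green red
```

```text
t 0.1 tcp [0.1691 0.5231 0.2498] w 0.0855012648390073 R [0.308 0.951]
red z90 0.0553 box [402 191  35  96] all [   0.3294    0.7061    0.1299    0.0361    0.3185    0.7021 1449.    ]
    top [  0.3293   0.6994   0.1212   0.0554   0.3295   0.6991 277.    ]
red z90 0.0663 box [421 201  62  92] all [   0.2929    0.6663    0.2777    0.0651    0.3362    0.7277 3143.    ]
    top [   0.3378    0.7333    0.1412    0.0651    0.3367    0.7284 3102.    ]
```

View pics/w1.png

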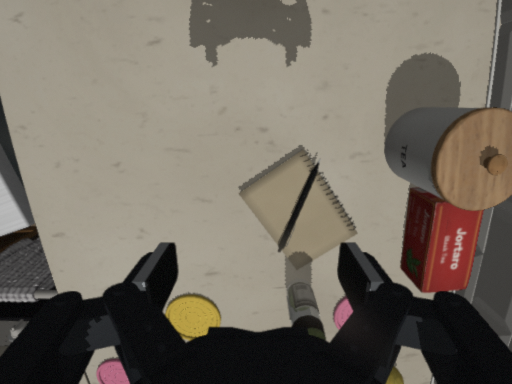

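The call was refused because every row needs all the keys, and the arm did not move. The wrist view shows the finger pads at (160,270) and (355,270).

Request:
servo_tool([
  {"tx": 1.0,"ty": -1.3,"tz": 0,"yaw": 0,"claw": 7.5},
  {"tx": 2.3,"ty": -2.9,"tz": 0,"yaw": 0,"claw": 7.5},
  {"tx": 2.3,"ty": -2.9,"tz": 0,"yaw": 0,"claw": 7.5},
  {"tx": 2.3,"ty": -2.9,"tz": 0,"yaw": 0,"claw": 7.5},
  {"tx": 2.3,"ty": -2.9,"tz": 0,"yaw": 0,"claw": 7.5},
  {"tx": 2.3,"ty": -2.9,"tz": 0,"yaw": 0,"claw": 7.5},
  {"tx": 2.3,"ty": -2.9,"tz": 0,"yaw": 0,"claw": 7.5},
  {"tx": 2.3,"ty": -2.9,"tz": 0,"yaw": 0,"claw": 7.5},
  {"tx": 2.3,"ty": -2.9,"tz": 0,"yaw": 0,"claw": 7.5},
  {"tx": 2.3,"ty": -2.9,"tz": 0,"yaw": 0,"claw": 7.5},
  {"tx": 2.3,"ty": -2.9,"tz": 0,"yaw": 0,"claw": 7.5},
  {"tx": 2.3,"ty": -2.9,"tz": 0,"yaw": 0,"claw": 7.5},
  {"tx": 2.3,"ty": -2.9,"tz": 0,"yaw": 0,"claw": 7.5},
  {"tx": 2.3,"ty": -2.9,"tz": 0,"yaw": 0,"claw": 7.5},
  {"tx": 2.3,"ty": -2.9,"tz": 0,"yaw": 0,"claw": 7.5},
  {"tx": 2.3,"ty": -2.9,"tz": 0,"yaw": 0,"claw": 7.5},
  {"tx": 2.3,"ty": -2.9,"tz": 0,"yaw": 0,"claw": 7.5},
  {"tx": 2.3,"ty": -2.9,"tz": 0,"yaw": 0,"claw": 7.5},
  {"tx": 1.0,"ty": -1.3,"tz": 0,"yaw": 0,"claw": 7.5},
  {"tx": 0,"ty": 0,"tz": 0,"yaw": 0,"claw": 7.5},
], newtons=30)

```text
time_s: 2.15
position: [0.5806, 0.0023, 0.2497]
tool_rot: [[-0.951, 0.31, -0.001], [0.31, 0.951, -0.0], [0.001, -0.0, -1.0]]
ft_force: [-0.6, 0.3, -0.2]
grip_width: 0.0752
gripper_force: 0.0
```

```bash
python3 w.py w2 green red
```

```text
t 2.15 tcp [0.5806 0.0023 0.2497] w 0.07518414209828685 R [0.31  0.951]
green z90 0.0073 box [336 147  64  63] all [   0.6442    0.1395    0.0889    0.0041    0.6444    0.1406 3082.    ]
    top [   0.6442    0.1395    0.0889    0.0043    0.6447    0.1404 2431.    ]
green z90 0.1035 box [234 166  48  46] all [   0.587    -0.0072    0.062     0.1024    0.5813    0.0003 1219.    ]
    top [   0.5856   -0.0007    0.049     0.1025    0.5817    0.0003 1191.    ]
red z90 0.0597 box [234 153  53  36] all [  0.5931   0.002    0.074    0.0583   0.5722   0.0113 617.    ]
    top [  0.5857   0.0028   0.0597   0.0586   0.5713   0.0113 513.    ]
```

View pics/w2.png

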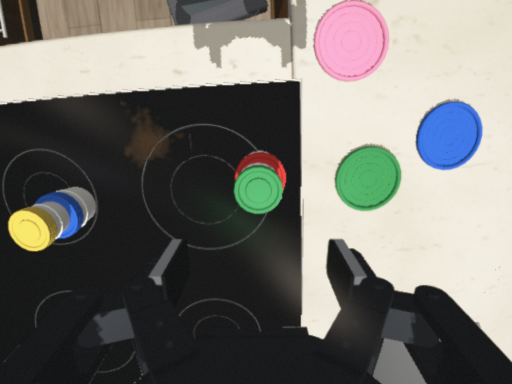

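Green tub top is at (258,189), its coaster at (368,178), blue coaster (449,134), and the yellow stack on the left. The diameters and heights match the given sizes. Descending on green.

Request:
servo_tool([
  {"tx": 0.5,"ty": -0.3,"tz": -1,"yaw": 0,"claw": 7.5},
  {"tx": 0,"ty": 0,"tz": -2,"yaw": 0,"claw": 7.5},
  {"tx": 0,"ty": 0,"tz": -2,"yaw": 0,"claw": 7.5},
  {"tx": 0,"ty": 0,"tz": -2,"yaw": 0,"claw": 7.5},
  {"tx": 0,"ty": 0,"tz": -2,"yaw": 0,"claw": 7.5},
  {"tx": 0,"ty": 0,"tz": -2,"yaw": 0,"claw": 7.5},
  {"tx": 0,"ty": 0,"tz": -2,"yaw": 0,"claw": 7.5},
  {"tx": 0,"ty": 0,"tz": -2,"yaw": 0,"claw": 7.5},
  {"tx": 0,"ty": 0,"tz": -1,"yaw": 0,"claw": 7.5},
  {"tx": 0,"ty": 0,"tz": -0.3,"yaw": 0,"claw": 7.5},
  {"tx": 0,"ty": 0,"tz": 0,"yaw": 0,"claw": 7.0},
  {"tx": 0,"ty": 0,"tz": 0,"yaw": 0,"claw": 6.3},
  {"tx": 0,"ty": 0,"tz": 0,"yaw": 0,"claw": 5.7},
  {"tx": 0,"ty": 0,"tz": 0,"yaw": 0,"claw": 5.2},
  {"tx": 0,"ty": 0,"tz": 0,"yaw": 0,"claw": 4.5},
  {"tx": 0,"ty": 0,"tz": 0,"yaw": 0,"claw": 4.0},
  {"tx": 0,"ty": 0,"tz": 0,"yaw": 0,"claw": 4.0},
  {"tx": 0,"ty": 0,"tz": 0,"yaw": 0,"claw": 4.0},
], newtons=30)

```text
time_s: 4.0
position: [0.5855, 0.0012, 0.088]
tool_rot: [[-0.951, 0.308, 0.001], [0.308, 0.951, -0.0], [-0.001, 0.0, -1.0]]
ft_force: [-1.2, -0.2, 6.8]
grip_width: 0.0491
gripper_force: 31.1
```

Request:
servo_tool([
  {"tx": 0,"ty": 0,"tz": 0.5,"yaw": 0,"claw": 4.0},
  {"tx": 0,"ty": 0,"tz": 1,"yaw": 0,"claw": 4.0},
  {"tx": 0,"ty": 0,"tz": 1.5,"yaw": 0,"claw": 4.0},
  {"tx": 0,"ty": 0,"tz": 1.5,"yaw": 0,"claw": 4.0},
  {"tx": 0,"ty": 0,"tz": 0.5,"yaw": 0,"claw": 4.0},
  {"tx": 0.4,"ty": 0.9,"tz": 0,"yaw": 0,"claw": 4.0},
  {"tx": 0.8,"ty": 2,"tz": 0,"yaw": 0,"claw": 4.0},
  {"tx": 1.0,"ty": 2.5,"tz": 0,"yaw": 0,"claw": 4.0},
  {"tx": 1.0,"ty": 2.5,"tz": 0,"yaw": 0,"claw": 4.0},
  {"tx": 1.0,"ty": 2.5,"tz": 0,"yaw": 0,"claw": 4.0},
  {"tx": 1.0,"ty": 2.0,"tz": 0,"yaw": 0,"claw": 4.0},
  {"tx": 0.5,"ty": 1.2,"tz": 0,"yaw": 0,"claw": 4.0},
  {"tx": 0.2,"ty": 0.3,"tz": 0,"yaw": 0,"claw": 4.0},
  {"tx": 0,"ty": 0,"tz": -2,"yaw": 0,"claw": 4.0},
  {"tx": 0,"ty": 0,"tz": -2.5,"yaw": 0,"claw": 4.0},
  {"tx": 0,"ty": 0,"tz": -2.5,"yaw": 0,"claw": 4.0},
  {"tx": 0,"ty": 0,"tz": -2,"yaw": 0,"claw": 4.0},
  {"tx": 0,"ty": 0,"tz": -1,"yaw": 0,"claw": 4.0},
  {"tx": 0,"ty": 0,"tz": 0,"yaw": 0,"claw": 4.0},
])

```text
time_s: 5.9
position: [0.6436, 0.1397, 0.0361]
tool_rot: [[-0.951, 0.308, -0.003], [0.308, 0.951, -0.0], [0.003, -0.001, -1.0]]
ft_force: [-1.2, -0.7, -0.9]
grip_width: 0.0489
gripper_force: 31.4
```

```bash
python3 w.py w3 green blue
```

```text
t 5.9 tcp [0.6436 0.1397 0.0361] w 0.04890536007006916 R [0.308 0.951]
green z90 0.0077 box [216 166 119  82] all [   0.6336    0.154     0.0813    0.0041    0.6253    0.1596 4725.    ]
    top [   0.6336    0.154     0.0813    0.0053    0.6239    0.1605 3089.    ]
green z90 0.0515 box [260 223  48  40] all [  0.6398   0.1546   0.0405   0.05     0.6308   0.1555 736.    ]
    top [  0.6316   0.156    0.0245   0.0508   0.6317   0.1555 513.    ]
green z90 0.0514 box [203 250  95  73] all [   0.6451    0.1362    0.049     0.0506    0.649     0.1258 1433.    ]
    top [   0.6449    0.1366    0.049     0.0506    0.6491    0.1259 1424.    ]
blue z90 0.0074 box [369  56 143 162] all [    0.6236     0.2612     0.0978     0.004      0.6196     0.2581
 18602.    ]
    top [    0.6222     0.259      0.0926     0.0043     0.6194     0.2575
 13981.    ]
```

View pics/w3.png

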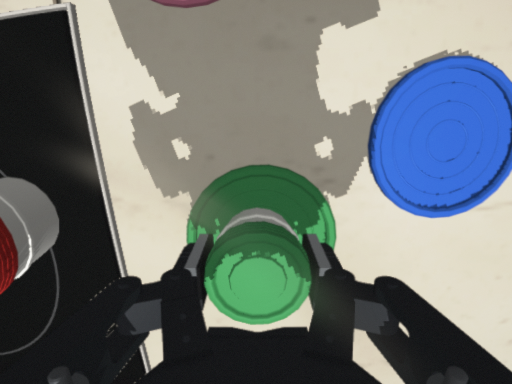

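The tub is held level over the green coaster, its lid at (260,285) and about 3.5 mm above seating. Lowering it and releasing.

Request:
servo_tool([
  {"tx": 0,"ty": 0.1,"tz": -0.1,"yaw": 0,"claw": 4.0},
  {"tx": 0,"ty": 0.1,"tz": -0.1,"yaw": 0,"claw": 4.0},
  {"tx": 0,"ty": 0,"tz": -0.1,"yaw": 0,"claw": 4.0},
  {"tx": 0,"ty": 0,"tz": -0.05,"yaw": 0,"claw": 4.0},
  {"tx": 0,"ty": 0,"tz": 0,"yaw": 0,"claw": 4.0},
  {"tx": 0,"ty": 0,"tz": 0,"yaw": 0,"claw": 4.0},
])

```text
time_s: 6.55
position: [0.6443, 0.1423, 0.0339]
tool_rot: [[-0.951, 0.308, 0.0], [0.308, 0.951, -0.0], [-0.0, -0.0, -1.0]]
ft_force: [-0.5, -0.5, -1.1]
grip_width: 0.0493
gripper_force: 31.4
```

Request:
servo_tool([
  {"tx": 0,"ty": 0,"tz": -0.05,"yaw": 0,"claw": 4.0},
  {"tx": 0,"ty": 0,"tz": -0.05,"yaw": 0,"claw": 4.0},
  {"tx": 0,"ty": 0,"tz": -0.05,"yaw": 0,"claw": 4.0},
  {"tx": 0,"ty": 0,"tz": 0,"yaw": 0,"claw": 4.0},
  {"tx": 0,"ty": 0,"tz": 0,"yaw": 0,"claw": 4.0},
])

```text
time_s: 7.05
position: [0.6442, 0.1423, 0.0325]
tool_rot: [[-0.951, 0.308, 0.0], [0.308, 0.951, -0.0], [-0.0, -0.0, -1.0]]
ft_force: [-1.5, -0.3, 1.8]
grip_width: 0.0495
gripper_force: 31.6
```

Contact. Releasing, then up and over to the red tub.

Request:
servo_tool([
  {"tx": 0,"ty": 0,"tz": 0,"yaw": 0,"claw": 5.3},
  {"tx": 0,"ty": 0,"tz": 0,"yaw": 0,"claw": 6},
  {"tx": 0,"ty": 0,"tz": 0,"yaw": 0,"claw": 6.8},
  {"tx": 0,"ty": 0,"tz": 0,"yaw": 0,"claw": 7.2},
  {"tx": 0,"ty": 0,"tz": 1,"yaw": 0,"claw": 7.2},
  {"tx": 0,"ty": 0,"tz": 2,"yaw": 0,"claw": 7.2},
  {"tx": 0,"ty": 0,"tz": 3,"yaw": 0,"claw": 8.2},
  {"tx": 0,"ty": 0,"tz": 4,"yaw": 0,"claw": 8.2},
  {"tx": -0.3,"ty": -1,"tz": 4,"yaw": 0,"claw": 8.2},
  {"tx": -1.1,"ty": -2.6,"tz": 2,"yaw": 0,"claw": 8.2},
  {"tx": -1.4,"ty": -3.4,"tz": 0,"yaw": 0,"claw": 8.2},
  {"tx": -1.4,"ty": -3.4,"tz": 0,"yaw": 0,"claw": 8.2},
  {"tx": -1.1,"ty": -2.5,"tz": 0,"yaw": 0,"claw": 8.2},
  {"tx": -0.5,"ty": -1.1,"tz": 0,"yaw": 0,"claw": 8.2},
  {"tx": 0,"ty": 0,"tz": 0,"yaw": 0,"claw": 8.2},
])

```text
time_s: 8.55
position: [0.5861, 0.0014, 0.193]
tool_rot: [[-0.951, 0.309, 0.001], [0.309, 0.951, -0.0], [-0.001, 0.0, -1.0]]
ft_force: [0.0, 0.4, -0.9]
grip_width: 0.0818
gripper_force: 0.0
```

```bash
python3 w.py w4 green red
```

```text
t 8.55 tcp [0.5861 0.0014 0.193 ] w 0.08183174782218493 R [0.309 0.951]
green z90 0.0477 box [348 149  78  73] all [   0.6449    0.139     0.0894    0.0078    0.6385    0.1349 3972.    ]
    top [   0.6448    0.1397    0.0502    0.047     0.6437    0.1395 1658.    ]
red z90 0.0595 box [228 156  64  79] all [   0.6058   -0.0104    0.1072    0.0582    0.5896   -0.0005 3319.    ]
    top [   0.586     0.0025    0.0604    0.0584    0.5853    0.0027 2889.    ]
red z90 0.0078 box [212 201  24  23] all [  0.616   -0.0523   0.0297   0.0069   0.6159  -0.0504 243.    ]
    top [  0.616   -0.0523   0.0297   0.0069   0.6159  -0.0504 243.    ]
```

View pics/w4.png

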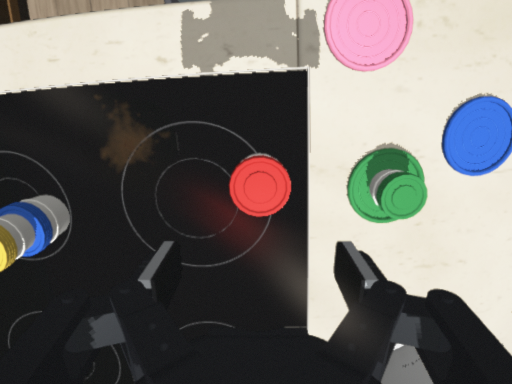

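Green stands flat on its coaster at (403,195), within about 1 mm, with its top at 47 mm. The red lid is at (260,186). Descending.

Request:
servo_tool([
  {"tx": 0,"ty": 0.1,"tz": -1.4,"yaw": 0,"claw": 8.2},
  {"tx": 0,"ty": 0,"tz": -2.5,"yaw": 0,"claw": 8.2},
  {"tx": 0,"ty": 0,"tz": -2.5,"yaw": 0,"claw": 8.2},
  {"tx": 0,"ty": 0,"tz": -2.5,"yaw": 0,"claw": 8.2},
  {"tx": 0,"ty": 0,"tz": -2.5,"yaw": 0,"claw": 8.2},
  {"tx": 0,"ty": 0,"tz": -2.0,"yaw": 0,"claw": 8.2},
  {"tx": 0,"ty": 0,"tz": -1.3,"yaw": 0,"claw": 8.2},
  {"tx": 0,"ty": 0,"tz": -0.7,"yaw": 0,"claw": 8.2},
  {"tx": 0,"ty": 0,"tz": 0,"yaw": 0,"claw": 7.5},
  {"tx": 0,"ty": 0,"tz": 0,"yaw": 0,"claw": 6.8},
  {"tx": 0,"ty": 0,"tz": 0,"yaw": 0,"claw": 6.2},
  {"tx": 0,"ty": 0,"tz": 0,"yaw": 0,"claw": 5.7},
  {"tx": 0,"ty": 0,"tz": 0,"yaw": 0,"claw": 5.0},
  {"tx": 0,"ty": 0,"tz": 0,"yaw": 0,"claw": 5.0},
  {"tx": 0,"ty": 0,"tz": 0,"yaw": 0,"claw": 5.0},
], newtons=35)

```text
time_s: 10.1
position: [0.5868, 0.0033, 0.0395]
tool_rot: [[-0.951, 0.308, 0.002], [0.308, 0.951, -0.0], [-0.002, 0.0, -1.0]]
ft_force: [-1.1, 0.8, 6.5]
grip_width: 0.0593
gripper_force: 37.9
```

Request:
servo_tool([
  {"tx": 0,"ty": 0,"tz": 0.5,"yaw": 0,"claw": 5},
  {"tx": 0,"ty": 0,"tz": 1.5,"yaw": 0,"claw": 5},
  {"tx": 0,"ty": 0,"tz": 2.5,"yaw": 0,"claw": 5},
  {"tx": 0,"ty": 0,"tz": 2.5,"yaw": 0,"claw": 5},
  {"tx": 0,"ty": 0,"tz": 1,"yaw": 0,"claw": 5},
  {"tx": -0.2,"ty": 1.3,"tz": 0,"yaw": 0,"claw": 5},
  {"tx": -0.3,"ty": 2.5,"tz": 0,"yaw": 0,"claw": 5},
  {"tx": -0.5,"ty": 3.5,"tz": 0,"yaw": 0,"claw": 5},
  {"tx": -0.5,"ty": 4,"tz": 0,"yaw": 0,"claw": 5},
  {"tx": -0.5,"ty": 4,"tz": 0,"yaw": 0,"claw": 5},
  {"tx": -0.5,"ty": 4,"tz": 0,"yaw": 0,"claw": 5},
  {"tx": -0.5,"ty": 4,"tz": 0,"yaw": 0,"claw": 5},
  {"tx": -0.5,"ty": 4,"tz": 0,"yaw": 0,"claw": 5},
  {"tx": -0.5,"ty": 4,"tz": 0,"yaw": 0,"claw": 5},
  {"tx": -0.5,"ty": 4,"tz": 0,"yaw": 0,"claw": 5},
  {"tx": -0.5,"ty": 3.5,"tz": 0,"yaw": 0,"claw": 5},
  {"tx": -0.4,"ty": 2.3,"tz": 0,"yaw": 0,"claw": 5},
  {"tx": -0.2,"ty": 1.2,"tz": 0,"yaw": 0,"claw": 5},
  {"tx": 0,"ty": 0,"tz": 0,"yaw": 0,"claw": 5},
])

```text
time_s: 12.0
position: [0.529, 0.4275, 0.1168]
tool_rot: [[-0.952, 0.306, -0.002], [0.306, 0.952, -0.001], [0.002, -0.001, -1.0]]
ft_force: [0.2, 0.6, -2.0]
grip_width: 0.0589
gripper_force: 38.3
```

```bash
python3 w.py w5 red yellow blue
```

```text
t 12.0 tcp [0.529  0.4275 0.1168] w 0.05889264772399195 R [0.306 0.952]
red z90 0.0077 box [208 149 101  74] all [   0.5319    0.4258    0.0906    0.004     0.5169    0.4311 4575.    ]
    top [   0.5319    0.4258    0.0906    0.0046    0.5163    0.4313 2914.    ]
red z90 0.1367 box [190 211 136 122] all [    0.5659     0.4325     0.1369     0.1355     0.5245     0.4278
 12661.    ]
    top [    0.5287     0.4262     0.0623     0.1356     0.5255     0.4273
 11991.    ]
red z90 0.0460 box [422 252  67  62] all [   0.609     0.5303    0.1687    0.0383    0.6439    0.5677 2362.    ]
    top [  0.6597   0.5768   0.0468   0.0448   0.6527   0.5693 754.    ]
yellow z90 0.0072 box [ 45   0 111 114] all [    0.3803     0.341      0.0943     0.0037     0.3783     0.3422
 10254.    ]
    top [   0.3794    0.3416    0.0926    0.0041    0.3788    0.3424 7418.    ]
yellow z90 0.0531 box [456 170  56  64] all [   0.5823    0.6099    0.0518    0.0431    0.5774    0.6007 2901.    ]
    top [  0.587    0.6122   0.0372   0.0523   0.5855   0.6049 749.    ]
blue z90 0.0082 box [126 331  31  23] all [  0.5807   0.3203   0.2308   0.0038   0.642    0.2643 510.    ]
    top [  0.6486   0.2519   0.04     0.0066   0.6584   0.2494 163.    ]
```

View pics/w5.png

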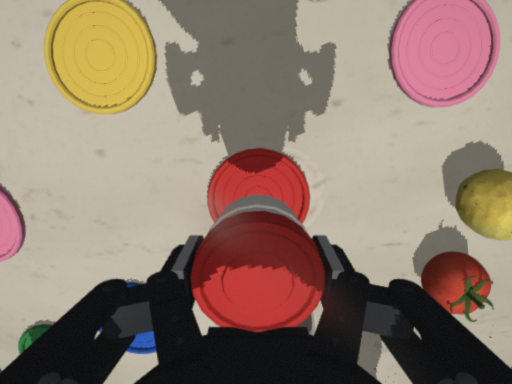

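The held red tub (258,275) is just over the red coaster (258,190). The offset to correct is about +2.5 mm in x and −1 mm in y.

Request:
servo_tool([
  {"tx": 0.25,"ty": -0.1,"tz": -1,"yaw": 0,"claw": 5},
  {"tx": 0,"ty": 0,"tz": -2,"yaw": 0,"claw": 5},
  {"tx": 0,"ty": 0,"tz": -2,"yaw": 0,"claw": 5},
  {"tx": 0,"ty": 0,"tz": -1.5,"yaw": 0,"claw": 5},
  {"tx": 0,"ty": 0,"tz": -0.7,"yaw": 0,"claw": 5},
  {"tx": 0,"ty": 0,"tz": -0.3,"yaw": 0,"claw": 5},
  {"tx": 0,"ty": 0,"tz": -0.2,"yaw": 0,"claw": 5},
  {"tx": 0,"ty": 0,"tz": -0.1,"yaw": 0,"claw": 5},
  {"tx": 0,"ty": 0,"tz": -0.1,"yaw": 0,"claw": 5},
  {"tx": 0,"ty": 0,"tz": 0,"yaw": 0,"claw": 5},
  {"tx": 0,"ty": 0,"tz": 0,"yaw": 0,"claw": 5},
])

```text
time_s: 13.15
position: [0.5328, 0.4254, 0.0396]
tool_rot: [[-0.952, 0.308, 0.0], [0.308, 0.952, 0.0], [-0.0, 0.0, -1.0]]
ft_force: [-0.3, -0.4, -1.5]
grip_width: 0.0592
gripper_force: 38.3
```

Request:
servo_tool([
  {"tx": -0.1,"ty": 0,"tz": -0.1,"yaw": 0,"claw": 5},
  {"tx": 0,"ty": 0,"tz": -0.1,"yaw": 0,"claw": 5},
  {"tx": 0,"ty": 0,"tz": -0.1,"yaw": 0,"claw": 5},
  {"tx": 0,"ty": 0,"tz": -0.05,"yaw": 0,"claw": 5},
  {"tx": 0,"ty": 0,"tz": 0,"yaw": 0,"claw": 5},
  {"tx": 0,"ty": 0,"tz": 0,"yaw": 0,"claw": 5},
])

```text
time_s: 13.75
position: [0.5317, 0.4253, 0.036]
tool_rot: [[-0.951, 0.308, 0.0], [0.308, 0.951, 0.0], [-0.0, 0.0, -1.0]]
ft_force: [-1.5, -0.8, 1.6]
grip_width: 0.0588
gripper_force: 38.5
```

Contact. Releasing and rising to look.

Request:
servo_tool([
  {"tx": 0,"ty": 0,"tz": 0,"yaw": 0,"claw": 6.3},
  {"tx": 0,"ty": 0,"tz": 0,"yaw": 0,"claw": 7},
  {"tx": 0,"ty": 0,"tz": 0,"yaw": 0,"claw": 7.6},
  {"tx": 0,"ty": 0,"tz": 0,"yaw": 0,"claw": 7.8},
  {"tx": 0,"ty": 0,"tz": 0.8,"yaw": 0,"claw": 7.8},
  {"tx": 0,"ty": 0,"tz": 2,"yaw": 0,"claw": 7.8},
  {"tx": 0,"ty": 0,"tz": 3,"yaw": 0,"claw": 7.8},
  {"tx": 0,"ty": 0,"tz": 3.5,"yaw": 0,"claw": 7.5},
  {"tx": 0,"ty": 0,"tz": 3.5,"yaw": 0,"claw": 7.5},
  {"tx": 0,"ty": 0,"tz": 3,"yaw": 0,"claw": 7.5},
  {"tx": 0,"ty": 0,"tz": 2,"yaw": 0,"claw": 7.5},
  {"tx": 0,"ty": 0,"tz": 0,"yaw": 0,"claw": 7.5},
])

```text
time_s: 14.95
position: [0.5325, 0.4258, 0.2179]
tool_rot: [[-0.951, 0.308, 0.006], [0.308, 0.951, 0.003], [-0.005, 0.005, -1.0]]
ft_force: [0.3, -1.1, 0.4]
grip_width: 0.0747
gripper_force: 0.0
```

```bash
python3 w.py w6 red yellow
```

```text
t 14.95 tcp [0.5325 0.4258 0.2179] w 0.07474334469759752 R [0.308 0.951]
red z90 0.0558 box [221 132  73  73] all [   0.5317    0.426     0.0906    0.0538    0.5241    0.4283 4101.    ]
    top [   0.531     0.4244    0.0604    0.0549    0.53      0.4249 2379.    ]
red z90 0.0463 box [380 209  46  44] all [   0.6554    0.5749    0.054     0.0393    0.6468    0.5682 1078.    ]
    top [  0.6578   0.5746   0.0458   0.0452   0.6546   0.568  363.    ]
yellow z90 0.0073 box [106  22  80  85] all [   0.3783    0.3425    0.0915    0.0038    0.3772    0.3426 5303.    ]
    top [   0.3783    0.3425    0.0915    0.0044    0.3772    0.3428 3638.    ]
yellow z90 0.0570 box [401 146  55  48] all [   0.585     0.612     0.0568    0.0493    0.5809    0.6091 1991.    ]
    top [  0.5908   0.6173   0.0385   0.0561   0.5903   0.6171 662.    ]
```

View pics/w6.png

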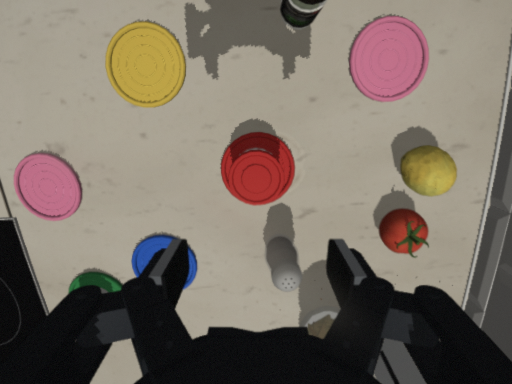

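Red stands flat at (258,175), about 1 mm off centre, and the salt shaker (285,265) is undisturbed. Now to yellow.

Request:
servo_tool([
  {"tx": 0,"ty": -1,"tz": 0,"yaw": 0,"claw": 7.5},
  {"tx": 0,"ty": -2.5,"tz": 0,"yaw": 0,"claw": 7.5},
  {"tx": 0.1,"ty": -4,"tz": 0,"yaw": 0,"claw": 7.5},
  {"tx": 0.1,"ty": -4,"tz": 0,"yaw": 0,"claw": 7.5},
  {"tx": 0.1,"ty": -4,"tz": 0,"yaw": 0,"claw": 7.5},
  {"tx": 0.1,"ty": -4,"tz": 0,"yaw": 0,"claw": 7.5},
  {"tx": 0.1,"ty": -4,"tz": 0,"yaw": 0,"claw": 7.5},
  {"tx": 0.1,"ty": -4,"tz": 0,"yaw": 0,"claw": 7.5},
  {"tx": 0.1,"ty": -4,"tz": 0,"yaw": 0,"claw": 7.5},
  {"tx": 0.1,"ty": -4,"tz": 0,"yaw": 0,"claw": 7.5},
  {"tx": 0.1,"ty": -4,"tz": 0,"yaw": 0,"claw": 7.5},
  {"tx": 0.1,"ty": -4,"tz": 0,"yaw": 0,"claw": 7.5},
  {"tx": 0.1,"ty": -4,"tz": 0,"yaw": 0,"claw": 7.5},
  {"tx": 0.1,"ty": -4,"tz": 0,"yaw": 0,"claw": 7.5},
  {"tx": 0.1,"ty": -4,"tz": 0,"yaw": 0,"claw": 7.5},
  {"tx": 0.1,"ty": -4,"tz": 0,"yaw": 0,"claw": 7.5},
  {"tx": 0.1,"ty": -4,"tz": 0,"yaw": 0,"claw": 7.5},
  {"tx": 0.1,"ty": -3,"tz": 0,"yaw": 0,"claw": 7.5},
  {"tx": 0,"ty": -1.5,"tz": 0,"yaw": 0,"claw": 7.5},
  {"tx": 0,"ty": -0.5,"tz": 0,"yaw": 0,"claw": 7.5},
])

```text
time_s: 17.0
position: [0.547, -0.2607, 0.2127]
tool_rot: [[-0.951, 0.309, -0.002], [0.309, 0.951, 0.001], [0.002, 0.001, -1.0]]
ft_force: [0.0, 0.2, -0.0]
grip_width: 0.0748
gripper_force: 0.0
```

```bash
python3 w.py w7 yellow blue
```

```text
t 17.0 tcp [ 0.547  -0.2607  0.2127] w 0.07477214613773885 R [0.309 0.951]
yellow z90 0.1035 box [233 171  58  56] all [   0.5728   -0.2639    0.0939    0.1024    0.5518   -0.2597 2460.    ]
    top [   0.5516   -0.2596    0.0505    0.1025    0.5508   -0.2592 2329.    ]
blue z90 0.0597 box [232 158  59  34] all [  0.5594  -0.2609   0.0749   0.0585   0.5358  -0.2542 649.    ]
    top [  0.551   -0.2591   0.0592   0.0587   0.5349  -0.2533 547.    ]
```

View pics/w7.png

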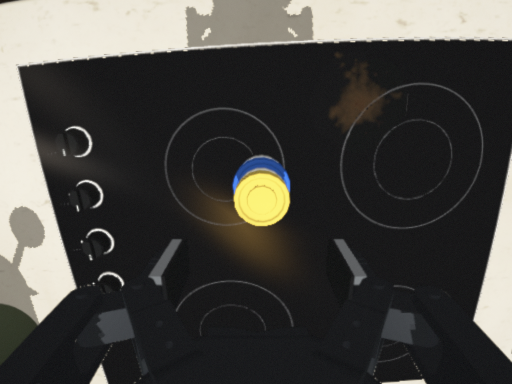

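The yellow lid is at (262,199), with blue's ring at (262,175). Both centres are at about (0.551, −0.259).

Request:
servo_tool([
  {"tx": 0.45,"ty": 0.1,"tz": -1,"yaw": 0,"claw": 7.5},
  {"tx": 0,"ty": 0,"tz": -2,"yaw": 0,"claw": 7.5},
  {"tx": 0,"ty": 0,"tz": -2.5,"yaw": 0,"claw": 7.5},
  {"tx": 0,"ty": 0,"tz": -2.5,"yaw": 0,"claw": 7.5},
  {"tx": 0,"ty": 0,"tz": -2.4,"yaw": 0,"claw": 7.5},
  {"tx": 0,"ty": 0,"tz": -1.5,"yaw": 0,"claw": 7.5},
  {"tx": 0,"ty": 0,"tz": -0.5,"yaw": 0,"claw": 7.5},
  {"tx": 0,"ty": 0,"tz": 0,"yaw": 0,"claw": 7},
  {"tx": 0,"ty": 0,"tz": 0,"yaw": 0,"claw": 6.3},
  {"tx": 0,"ty": 0,"tz": 0,"yaw": 0,"claw": 5.7},
  {"tx": 0,"ty": 0,"tz": 0,"yaw": 0,"claw": 5.2},
  {"tx": 0,"ty": 0,"tz": 0,"yaw": 0,"claw": 4.5},
  {"tx": 0,"ty": 0,"tz": 0,"yaw": 0,"claw": 4},
  {"tx": 0,"ty": 0,"tz": 0,"yaw": 0,"claw": 4},
  {"tx": 0,"ty": 0,"tz": 0,"yaw": 0,"claw": 4},
], newtons=30)

```text
time_s: 18.55
position: [0.5525, -0.2588, 0.0907]
tool_rot: [[-0.951, 0.308, 0.001], [0.308, 0.951, -0.001], [-0.001, -0.0, -1.0]]
ft_force: [-1.0, 0.3, 5.9]
grip_width: 0.049
gripper_force: 31.2
```

Request:
servo_tool([
  {"tx": 0,"ty": 0,"tz": 1,"yaw": 0,"claw": 4},
  {"tx": 0,"ty": 0,"tz": 2.5,"yaw": 0,"claw": 4},
  {"tx": 0,"ty": 0,"tz": 2.5,"yaw": 0,"claw": 4},
  {"tx": -0.4,"ty": 1.5,"tz": 0,"yaw": 0,"claw": 4},
  {"tx": -0.9,"ty": 3,"tz": 0,"yaw": 0,"claw": 4},
  {"tx": -1.15,"ty": 4,"tz": 0,"yaw": 0,"claw": 4},
  {"tx": -1.15,"ty": 4,"tz": 0,"yaw": 0,"claw": 4},
  {"tx": -1.15,"ty": 4,"tz": 0,"yaw": 0,"claw": 4},
  {"tx": -1.15,"ty": 4,"tz": 0,"yaw": 0,"claw": 4},
  {"tx": -1.15,"ty": 4,"tz": 0,"yaw": 0,"claw": 4},
  {"tx": -1.15,"ty": 4,"tz": 0,"yaw": 0,"claw": 4},
  {"tx": -1.15,"ty": 4,"tz": 0,"yaw": 0,"claw": 4},
  {"tx": -1.15,"ty": 4,"tz": 0,"yaw": 0,"claw": 4},
  {"tx": -1.15,"ty": 4,"tz": 0,"yaw": 0,"claw": 4},
  {"tx": -1.15,"ty": 4,"tz": 0,"yaw": 0,"claw": 4},
  {"tx": -1.15,"ty": 4,"tz": 0,"yaw": 0,"claw": 4},
  {"tx": -1.15,"ty": 4,"tz": 0,"yaw": 0,"claw": 4},
  {"tx": -1.2,"ty": 4,"tz": 0,"yaw": 0,"claw": 4},
  {"tx": -0.8,"ty": 2.4,"tz": 0,"yaw": 0,"claw": 4},
  {"tx": -0.35,"ty": 1.2,"tz": 0,"yaw": 0,"claw": 4},
])

```text
time_s: 20.55
position: [0.3769, 0.3439, 0.1501]
tool_rot: [[-0.952, 0.306, 0.0], [0.306, 0.952, 0.0], [-0.0, 0.0, -1.0]]
ft_force: [0.2, -0.5, -0.7]
grip_width: 0.0491
gripper_force: 31.4
```

Request:
servo_tool([
  {"tx": 0,"ty": 0,"tz": -1.5,"yaw": 0,"claw": 4},
  {"tx": 0,"ty": 0,"tz": -2.5,"yaw": 0,"claw": 4},
  {"tx": 0,"ty": 0,"tz": -2.5,"yaw": 0,"claw": 4},
  {"tx": 0,"ty": 0,"tz": -2,"yaw": 0,"claw": 4},
  {"tx": 0,"ty": 0,"tz": -1,"yaw": 0,"claw": 4},
  {"tx": 0,"ty": 0,"tz": -0.5,"yaw": 0,"claw": 4},
  {"tx": 0,"ty": 0,"tz": 0,"yaw": 0,"claw": 4},
  {"tx": 0,"ty": 0,"tz": 0,"yaw": 0,"claw": 4},
])

```text
time_s: 21.35
position: [0.3782, 0.3424, 0.0506]
tool_rot: [[-0.951, 0.308, 0.001], [0.308, 0.951, 0.001], [-0.001, 0.001, -1.0]]
ft_force: [0.1, 0.9, -1.2]
grip_width: 0.0491
gripper_force: 31.4
```

```bash
python3 w.py w8 yellow
```

```text
t 21.35 tcp [0.3782 0.3424 0.0506] w 0.04905281241707632 R [0.308 0.951]
yellow z90 0.0631 box [190 157 138 160] all [    0.392      0.3425     0.119      0.0607     0.3676     0.3456
 15039.    ]
    top [   0.3776    0.3414    0.0517    0.0623    0.3753    0.3419 7874.    ]
```

View pics/w8.png

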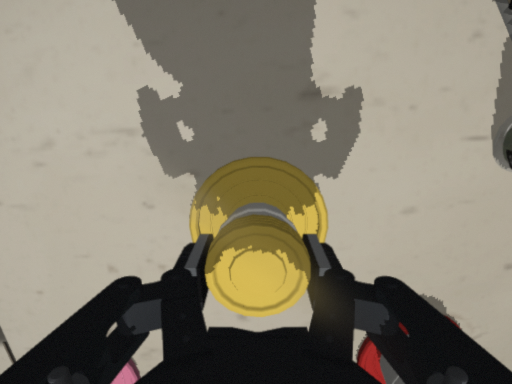

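The yellow tub (258,275) is centred over its coaster (258,220), about 15 mm up.

Request:
servo_tool([
  {"tx": 0,"ty": 0,"tz": -0.6,"yaw": 0,"claw": 4},
  {"tx": 0,"ty": 0,"tz": -0.4,"yaw": 0,"claw": 4},
  {"tx": 0,"ty": 0,"tz": -0.2,"yaw": 0,"claw": 4},
  {"tx": 0,"ty": 0,"tz": -0.1,"yaw": 0,"claw": 4},
  {"tx": 0,"ty": 0,"tz": -0.1,"yaw": 0,"claw": 4},
  {"tx": 0,"ty": 0,"tz": -0.1,"yaw": 0,"claw": 4},
  {"tx": 0,"ty": 0,"tz": -0.05,"yaw": 0,"claw": 4},
  {"tx": 0,"ty": 0,"tz": 0,"yaw": 0,"claw": 4},
  {"tx": 0,"ty": 0,"tz": 0,"yaw": 0,"claw": 4},
])

```text
time_s: 22.3
position: [0.3778, 0.3423, 0.0351]
tool_rot: [[-0.952, 0.308, 0.001], [0.308, 0.952, 0.0], [-0.0, 0.0, -1.0]]
ft_force: [-2.0, -0.6, 8.4]
grip_width: 0.0493
gripper_force: 32.4
```

Contact. Releasing, rising and travelling back to blue.

Request:
servo_tool([
  {"tx": 0,"ty": 0,"tz": 0.05,"yaw": 0,"claw": 5.3},
  {"tx": 0,"ty": 0,"tz": 0,"yaw": 0,"claw": 6},
  {"tx": 0,"ty": 0,"tz": 0,"yaw": 0,"claw": 6.8},
  {"tx": 0,"ty": 0,"tz": 0,"yaw": 0,"claw": 7.2},
  {"tx": 0,"ty": 0,"tz": 0.8,"yaw": 0,"claw": 7.2},
  {"tx": 0,"ty": 0,"tz": 2,"yaw": 0,"claw": 7.2},
  {"tx": 0,"ty": 0,"tz": 3,"yaw": 0,"claw": 8.2},
  {"tx": 0,"ty": 0,"tz": 4,"yaw": 0,"claw": 8.2},
  {"tx": 0,"ty": 0,"tz": 4,"yaw": 0,"claw": 8.2},
  {"tx": 0,"ty": 0,"tz": 2.5,"yaw": 0,"claw": 8.2},
  {"tx": 0,"ty": 0,"tz": 1,"yaw": 0,"claw": 8.2},
  {"tx": 0,"ty": 0,"tz": 0,"yaw": 0,"claw": 8.2},
])

```text
time_s: 23.5
position: [0.3779, 0.3424, 0.2087]
tool_rot: [[-0.951, 0.308, 0.002], [0.308, 0.951, 0.001], [-0.001, 0.002, -1.0]]
ft_force: [-0.1, -1.0, -0.3]
grip_width: 0.0816
gripper_force: 0.0
```

```bash
python3 w.py w9 yellow
```

```text
t 23.5 tcp [0.3779 0.3424 0.2087] w 0.08163850270084419 R [0.308 0.951]
yellow z90 0.0476 box [220 134  76  74] all [   0.3779    0.3419    0.0908    0.0075    0.3729    0.3433 4281.    ]
    top [   0.3765    0.3418    0.0502    0.047     0.3762    0.3418 1693.    ]
yellow z90 0.0508 box [480 242  32  43] all [   0.5817    0.6098    0.0508    0.0399    0.5751    0.5999 1085.    ]
    top [  0.5843   0.6062   0.0415   0.0502   0.5841   0.6017 261.    ]
```

Request:
servo_tool([
  {"tx": 0.4,"ty": -1.5,"tz": 0,"yaw": 0,"claw": 8.2},
  {"tx": 0.9,"ty": -3,"tz": 0,"yaw": 0,"claw": 8.2},
  {"tx": 1.15,"ty": -4,"tz": 0,"yaw": 0,"claw": 8.2},
  {"tx": 1.15,"ty": -4,"tz": 0,"yaw": 0,"claw": 8.2},
  {"tx": 1.15,"ty": -4,"tz": 0,"yaw": 0,"claw": 8.2},
  {"tx": 1.15,"ty": -4,"tz": 0,"yaw": 0,"claw": 8.2},
  {"tx": 1.15,"ty": -4,"tz": 0,"yaw": 0,"claw": 8.2},
  {"tx": 1.15,"ty": -4,"tz": 0,"yaw": 0,"claw": 8.2},
  {"tx": 1.15,"ty": -4,"tz": 0,"yaw": 0,"claw": 8.2},
  {"tx": 1.15,"ty": -4,"tz": 0,"yaw": 0,"claw": 8.2},
  {"tx": 1.15,"ty": -4,"tz": 0,"yaw": 0,"claw": 8.2},
  {"tx": 1.15,"ty": -4,"tz": 0,"yaw": 0,"claw": 8.2},
  {"tx": 1.15,"ty": -4,"tz": 0,"yaw": 0,"claw": 8.2},
  {"tx": 1.15,"ty": -4,"tz": 0,"yaw": 0,"claw": 8.2},
  {"tx": 1.2,"ty": -4,"tz": 0,"yaw": 0,"claw": 8.2},
  {"tx": 0.8,"ty": -2.4,"tz": 0,"yaw": 0,"claw": 8.2},
  {"tx": 0.25,"ty": -1.2,"tz": 0,"yaw": 0,"claw": 8.2},
  {"tx": 0,"ty": 0,"tz": 0,"yaw": 0,"claw": 8.2},
])

```text
time_s: 25.35
position: [0.5509, -0.2594, 0.2059]
tool_rot: [[-0.951, 0.309, -0.002], [0.309, 0.951, 0.002], [0.003, 0.001, -1.0]]
ft_force: [-1.0, 0.3, -0.3]
grip_width: 0.0816
gripper_force: 0.0
```

```bash
python3 w.py w10 blue
```

```text
t 25.35 tcp [ 0.5509 -0.2594  0.2059] w 0.08161279043710205 R [0.309 0.951]
blue z90 0.0595 box [213 156  77  67] all [   0.5642   -0.2792    0.107     0.0581    0.5568   -0.2659 3275.    ]
    top [   0.5523   -0.2588    0.0603    0.0584    0.5515   -0.2589 2635.    ]
blue z90 0.0078 box [228 219  33  23] all [  0.6155  -0.2983   0.0426   0.0068   0.6157  -0.2953 350.    ]
    top [  0.6155  -0.2983   0.0426   0.0068   0.6157  -0.2953 350.    ]
```

View pics/w10.png

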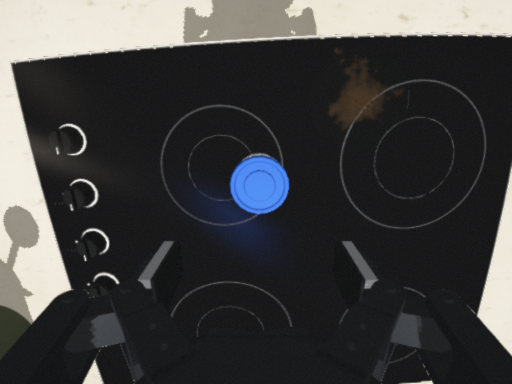

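Yellow is placed within 1.5 mm with its top at 47 mm. The blue tub is alone at (260,185), centred on (0.552, −0.259). Descending 16.7 cm to z 0.039.

Request:
servo_tool([
  {"tx": 0.1,"ty": 0,"tz": -1.2,"yaw": 0,"claw": 8.2},
  {"tx": 0,"ty": 0,"tz": -2.5,"yaw": 0,"claw": 8.2},
  {"tx": 0,"ty": 0,"tz": -2.5,"yaw": 0,"claw": 8.2},
  {"tx": 0,"ty": 0,"tz": -2.5,"yaw": 0,"claw": 8.2},
  {"tx": 0,"ty": 0,"tz": -2.5,"yaw": 0,"claw": 8.2},
  {"tx": 0,"ty": 0,"tz": -2.5,"yaw": 0,"claw": 8.2},
  {"tx": 0,"ty": 0,"tz": -2,"yaw": 0,"claw": 8.2},
  {"tx": 0,"ty": 0,"tz": -0.8,"yaw": 0,"claw": 8.2},
  {"tx": 0,"ty": 0,"tz": 0,"yaw": 0,"claw": 7.5},
  {"tx": 0,"ty": 0,"tz": 0,"yaw": 0,"claw": 6.8},
  {"tx": 0,"ty": 0,"tz": 0,"yaw": 0,"claw": 6.2},
  {"tx": 0,"ty": 0,"tz": 0,"yaw": 0,"claw": 5.7},
  {"tx": 0,"ty": 0,"tz": 0,"yaw": 0,"claw": 5},
  {"tx": 0,"ty": 0,"tz": 0,"yaw": 0,"claw": 5},
  {"tx": 0,"ty": 0,"tz": 0,"yaw": 0,"claw": 5},
], newtons=35)

```text
time_s: 26.9
position: [0.5527, -0.2589, 0.0442]
tool_rot: [[-0.952, 0.308, 0.002], [0.308, 0.952, -0.001], [-0.002, -0.001, -1.0]]
ft_force: [-1.1, 1.4, 5.4]
grip_width: 0.0594
gripper_force: 37.9
```

Request:
servo_tool([
  {"tx": 0,"ty": 0,"tz": 1,"yaw": 0,"claw": 5},
  {"tx": 0,"ty": 0,"tz": 2.5,"yaw": 0,"claw": 5},
  {"tx": 0,"ty": 0,"tz": 2.5,"yaw": 0,"claw": 5},
  {"tx": 0,"ty": 0,"tz": 2,"yaw": 0,"claw": 5},
  {"tx": 0.2,"ty": 1.5,"tz": 0,"yaw": 0,"claw": 5},
  {"tx": 0.4,"ty": 3,"tz": 0,"yaw": 0,"claw": 5},
  {"tx": 0.53,"ty": 4,"tz": 0,"yaw": 0,"claw": 5},
  {"tx": 0.53,"ty": 4,"tz": 0,"yaw": 0,"claw": 5},
  {"tx": 0.53,"ty": 4,"tz": 0,"yaw": 0,"claw": 5},
  {"tx": 0.53,"ty": 4,"tz": 0,"yaw": 0,"claw": 5},
  {"tx": 0.53,"ty": 4,"tz": 0,"yaw": 0,"claw": 5},
  {"tx": 0.53,"ty": 4,"tz": 0,"yaw": 0,"claw": 5},
  {"tx": 0.53,"ty": 4,"tz": 0,"yaw": 0,"claw": 5},
  {"tx": 0.53,"ty": 4,"tz": 0,"yaw": 0,"claw": 5},
  {"tx": 0.53,"ty": 4,"tz": 0,"yaw": 0,"claw": 5},
  {"tx": 0.53,"ty": 4,"tz": 0,"yaw": 0,"claw": 5},
  {"tx": 0.5,"ty": 3.8,"tz": 0,"yaw": 0,"claw": 5},
  {"tx": 0.3,"ty": 2.3,"tz": 0,"yaw": 0,"claw": 5},
  {"tx": 0.2,"ty": 1.2,"tz": 0,"yaw": 0,"claw": 5},
  {"tx": 0,"ty": 0,"tz": 0,"yaw": 0,"claw": 5},
])

```text
time_s: 28.9
position: [0.6205, 0.2607, 0.1219]
tool_rot: [[-0.952, 0.306, -0.001], [0.306, 0.952, -0.0], [0.001, -0.001, -1.0]]
ft_force: [0.1, -1.1, -1.9]
grip_width: 0.0593
gripper_force: 38.5
```

```bash
python3 w.py w11 blue
```

```text
t 28.9 tcp [0.6205 0.2607 0.1219] w 0.05927956771531412 R [0.306 0.952]
blue z90 0.0076 box [209 145  99  74] all [   0.6212    0.2595    0.0906    0.004     0.6065    0.2648 4526.    ]
    top [   0.6212    0.2595    0.0906    0.0045    0.6056    0.2658 3050.    ]
blue z90 0.1370 box [193 208 130 121] all [    0.6206     0.2595     0.0626     0.1359     0.6169     0.2608
 11919.    ]
    top [    0.6202     0.2593     0.0618     0.136      0.6178     0.2603
 11412.    ]
```

View pics/w11.png

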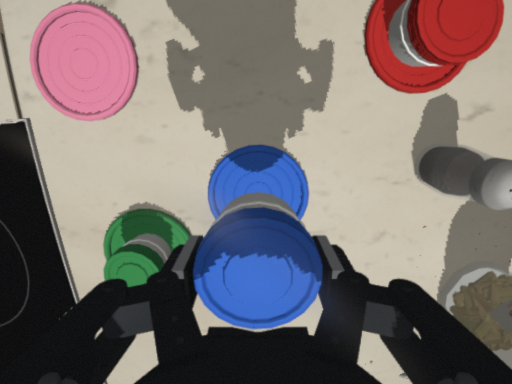

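The blue tub (258,268) is over its coaster (258,185) and aligned within 1 mm. Lowering.

Request:
servo_tool([
  {"tx": 0,"ty": 0,"tz": -1,"yaw": 0,"claw": 5},
  {"tx": 0,"ty": 0,"tz": -2,"yaw": 0,"claw": 5},
  {"tx": 0,"ty": 0,"tz": -2,"yaw": 0,"claw": 5},
  {"tx": 0,"ty": 0,"tz": -1.5,"yaw": 0,"claw": 5},
  {"tx": 0,"ty": 0,"tz": -0.8,"yaw": 0,"claw": 5},
  {"tx": 0,"ty": 0,"tz": -0.3,"yaw": 0,"claw": 5},
  {"tx": 0,"ty": 0,"tz": -0.2,"yaw": 0,"claw": 5},
  {"tx": 0,"ty": 0,"tz": -0.1,"yaw": 0,"claw": 5},
  {"tx": 0,"ty": 0,"tz": 0,"yaw": 0,"claw": 5},
  {"tx": 0,"ty": 0,"tz": 0,"yaw": 0,"claw": 5},
])

```text
time_s: 29.95
position: [0.6214, 0.2594, 0.0443]
tool_rot: [[-0.951, 0.308, 0.001], [0.308, 0.951, 0.0], [-0.001, 0.0, -1.0]]
ft_force: [-1.4, 0.3, -1.0]
grip_width: 0.0591
gripper_force: 38.5
```

Request:
servo_tool([
  {"tx": 0,"ty": 0,"tz": -0.1,"yaw": 0,"claw": 5},
  {"tx": 0,"ty": 0,"tz": -0.1,"yaw": 0,"claw": 5},
  {"tx": 0,"ty": 0,"tz": -0.1,"yaw": 0,"claw": 5},
  {"tx": 0,"ty": 0,"tz": -0.05,"yaw": 0,"claw": 5},
  {"tx": 0,"ty": 0,"tz": 0,"yaw": 0,"claw": 5},
  {"tx": 0,"ty": 0,"tz": 0,"yaw": 0,"claw": 5},
])

```text
time_s: 30.55
position: [0.6212, 0.2594, 0.0407]
tool_rot: [[-0.951, 0.308, 0.0], [0.308, 0.951, 0.0], [-0.0, 0.0, -1.0]]
ft_force: [-2.8, -0.3, 4.6]
grip_width: 0.0594
gripper_force: 38.9
```

Contact. Releasing, rising and checking everything.

Request:
servo_tool([
  {"tx": 0,"ty": 0,"tz": 0,"yaw": 0,"claw": 6.3},
  {"tx": 0,"ty": 0,"tz": 0,"yaw": 0,"claw": 7},
  {"tx": 0,"ty": 0,"tz": 0,"yaw": 0,"claw": 7.6},
  {"tx": 0,"ty": 0,"tz": 0,"yaw": 0,"claw": 7.8},
  {"tx": 0,"ty": 0,"tz": 0.8,"yaw": 0,"claw": 7.8},
  {"tx": 0,"ty": 0,"tz": 2,"yaw": 0,"claw": 7.8},
  {"tx": 0,"ty": 0,"tz": 3,"yaw": 0,"claw": 7.8},
  {"tx": 0,"ty": 0,"tz": 4,"yaw": 0,"claw": 7.8},
  {"tx": 0,"ty": 0,"tz": 4,"yaw": 0,"claw": 7.8},
  {"tx": 0,"ty": 0,"tz": 4,"yaw": 0,"claw": 7.8},
  {"tx": 0,"ty": 0,"tz": 2,"yaw": 0,"claw": 7.8},
  {"tx": 0,"ty": 0,"tz": 0.5,"yaw": 0,"claw": 7.8},
  {"tx": 0,"ty": 0,"tz": 0,"yaw": 0,"claw": 7.8},
  {"tx": 0,"ty": 0,"tz": 0,"yaw": 0,"claw": 7.8},
])

```text
time_s: 31.95
position: [0.6208, 0.2592, 0.2416]
tool_rot: [[-0.951, 0.308, -0.003], [0.308, 0.951, -0.001], [0.002, -0.001, -1.0]]
ft_force: [0.4, 0.5, -1.1]
grip_width: 0.0779
gripper_force: 0.0
```

```bash
python3 w.py w12 blue red green yellow; python3 -c "
from h import *
im,d,p=cloud('scene'); cv2.imwrite('pics/s12.png',im[...,::-1])"
```

```text
t 31.95 tcp [0.6208 0.2592 0.2416] w 0.07789416730122117 R [0.308 0.951]
blue z90 0.0559 box [225 133  69  68] all [   0.6214    0.2598    0.0902    0.0538    0.6142    0.2622 3582.    ]
    top [   0.6204    0.2588    0.0602    0.0549    0.6198    0.2588 2068.    ]
red z90 0.0559 box [330  16  82  81] all [   0.5327    0.4265    0.0933    0.0538    0.5327    0.4174 4754.    ]
    top [   0.5312    0.4239    0.0607    0.0549    0.5308    0.4237 2731.    ]
red z90 0.0442 box [484 103  28  44] all [  0.6581   0.5697   0.0521   0.0363   0.6549   0.5577 950.    ]
    top [  0.6592   0.5651   0.0435   0.0431   0.6589   0.5594 298.    ]
green z90 0.0478 box [152 210  41  31] all [  0.6301   0.1635   0.1364   0.0466   0.6517   0.1312 523.    ]
    top [  0.6466   0.1382   0.0461   0.0467   0.6509   0.1323 471.    ]
yellow z90 0.1439 box [450 265  62  60] all [   0.7233    0.4002    0.236     0.143     0.7837    0.445  2422.    ]
    top [   0.7922    0.4467    0.071     0.1431    0.7873    0.4468 2087.    ]
```

View pics/s12.png

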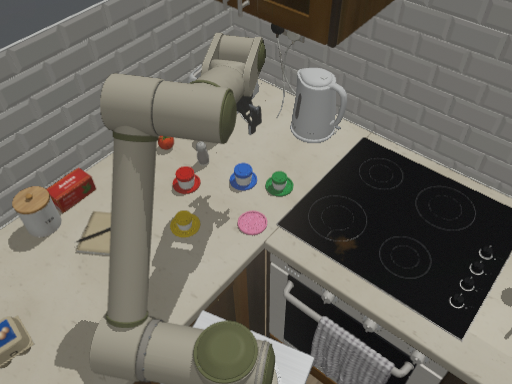

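The scene view shows all four tubs on their own coasters: red (186,180), blue (243,176), green (279,183) and yellow (184,222). The hob is clear and the salt shaker (202,152) stands. Each tub's offset is under 3 mm and its height is right.

```bash
python3 -c "
from rig import env
print(env.close_job())"
```

```text
the job is handed in; nothing more can be done
None
```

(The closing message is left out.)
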